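# Set the round drying timer at the shoemaker's bench

## Robot

A 7-joint arm with a two-finger parallel gripper is mounted at the origin on the work surface. World frame = base frame: x ahead of the robot, y to its left, z up, the work surface at z = 0. Lengths are in m, angles in degrees, forces in N, time in s.
With the tool pointing down it reaches from about 0.4 to 0.875 m from the base axis. Payload 19.3 kg.
Tool frame: the origin (TCP) lies midway between the tips of the shut fingers; the grasp point (between the pads) lies arm.pinch_z behind it (arm.pinch_z is the distance from the TCP to the grasp point, in m); z points along the fingers, y is the line along which they close (so a half turn about z gives the same grasp; the last joint's range is limited). The gripper opens to 85 mm and grips with 20 to 120 N. Pads are 22 mm wide; open, the fingers measure 114 mm over their backs; the gripper's body (76 mm by 85 mm) begins 54 mm behind the grasp point. The pads swing forward as they close: fully open they stand 13 mm farther back than shut.
Start: joints at [64.446, 29.874, -2.08, 91.645, 1.215, 58.505, -6.463], TCP at [0.229, -0.581, 0.231] pointing down, gripper open.
Joint ranges: [-166.77, 166.77], [-17.47, 122.26], [-85.68, 81.53], [9.62, 139.38], [-72.42, 252.41], [9.2, 110.78], [-144.41, 144.41]. Speed limits (degrees/s): [108.29, 108.29, 136.94, 136.94, 172.46, 172.46, 172.46].

## Interface

Orientations are given as a 3x3 rotation matrix whose columns are the frame's x, y, z axes.
In Python, from bench import arm gives the robot as it stands.
- The arm moves only by the tool move_arm, never from a script. Its argument "rows" is a list of rows, each a list of 4 numbers: the shift along the world's x, y, z in cm, then the turn about the world's z in degrees. In form: [[x, y, z, turn], ...]. A call has 1 to 20 rows; each row is the pose to reach, as a shift and turn from the pose commanded when the call began; what a row does not reach only later rows make up. A row lasts 1/8 s, in which the tool goes at most 62.5 mm and 10.7 degrees, less where a joint would pass 70% of its speed; a pose out of reach is approached as far as the arm can. A call with a gripper value outside its range is refused whole. "grip" is the finger opening in cm, from 0 to 8.54, set as the call begins (left out, the last holds). The fingers move at their own pace and stop on an object; "squeeze" is the grip in N (left out, the last holds). Time passes only in rows, so rows that repeat a pose let the fingers close. It gives the time, the measured TCP pose, the force, the opening and the grip force at its end, in the units of the state.
- arm.sense(): the state, without advancing time (a new reading comes with each control period).
- arm.camera(name): name is "scene" or "side" or "wrist"; returns a dict with "frame" (480x640x3 uint8, red, green, blue), "fov_y" (degrees; the focal length in pixels is half the picture's height over the tangent of half this angle, whatever the lens; pixels are square), "cx", "cy" (the principal point, pixels), "R" (3x3) and "t" (3): a world point X has camera coordinates R X + t. Camera axes: x right, y down, z forward; pixel columns grow to the right and rows downward; lengths in m; the calibration is good to about 2 mm. A picture is of the moment at which its call begins. There is no depth.
- arm.job_done(): hands the job in; it is judged then, once.
The state is a dict: "t": time; "joint_positions": joint angles; "qd": joint speeds; "joint_torque": joint torques, N m; "position": TCP position; "eef_rot": TCP orientation; "contact_force": force on the tool from outside, world axes, zero at the start; "moment": the same for the moment, N m; "grip_width": opening from 0.0 (shut) to 1.0 (fully open); "finger_force": force on a finger pad.
Only numpy, scipy, OpenCV 4.12 (cv2) and the standard library are available. Lean on these libraries where they do the work, as an engineer would, in place of code of your own. Each camera call takes 0.05 s, during which the arm holds its last target. There are 200 camera calls.

## Task

Set the round timer on the bench: take its bar knob from above and turn it clockwise until the white pointer line points at the black stud on the timer's rim, pushing down as you turn so that the timer itself neither spins nor slides away on the bench. Then let go, and leave the square timer alone.

Things in the scene. Friction and masses are not known exactly. Their poses are not given: they have to be found in the camera images.
- timer: Round off-white timer, loose on the bench, about 0.3 kg, 124 mm across, face 40 mm up. Origin: centre of its underside, on the knob's axis; z up; x points to the black stud. Its black knob: a flat round skirt 80 mm across, top 48 mm above the bench, and across it an upright bar grip, centred on the axis, 60 mm long, 16 mm wide, from 48 to 80 mm above the bench, turning as one.
- timer_knob (a joint): Round timer's knob angle, rad, grows clockwise seen from above; starts 0.3 to 0.7, end stops 0 and 2.4; stays where left. A white line marks the bar's pointer end. At 1.6 it points at the stud; at q it stands 1.6 - q counter-clockwise from it. Stiff (0.18 N m): without a push down the whole timer spins instead; pushed down on the knob with 10 N or more it stays put.
- timer_index (a point): The black stud on the round timer's rim, a block 18 mm long, 9 mm wide, its top 50 mm above the bench. The point lies 55 mm from the knob's axis, 42 mm above the bench; its axes are those of the timer.
- square_pointer (a point): The pointer's tip on the knob of the other timer, to be left alone: a square off-white housing 112 mm wide with the same knob, face and stud as the round one. The point lies 38 mm from that knob's axis, 48 mm above the bench; its x axis points outward along the pointer.
There are look-alikes about, which are no part of the job. What is shaped like the timer but orange or yellow is not meant.

How it is judged (in metres and radians):
At the end, for the whole second after the job is handed in: The round timer's pointer points at its black stud within 0.2 rad (knob angle 1.4 to 1.8); the timer stands flat and at rest with its stud within 20 mm of where it started (neither spun nor slid); the square timer and its pointer are within 15 mm of where they were (value of joint timer_knob between 1.4 and 1.8 rad and distance of timer_index from where it was at the start of the episode below 0.02 m and angle between timer's own z axis and vertical below 0.05 rad and linear speed of timer below 0.02 m/s and distance of square_pointer from where it was at the start of the episode below 0.015 m); the robot touches nothing.
It fails at once if the round timer spins, slides or is lifted: its stud goes more than 20 mm from where it started (distance of timer_index from where it was at the start of the episode above 0.02 m).
It fails at once if the square timer or its knob is moved by more than 15 mm (distance of square_pointer from where it was at the start of the episode above 0.015 m).
It also fails if it takes over 32 s, if anything falls off the work surface, if the arm or the gripper's body presses on something with over 40 N, if the wrist force passes 120 N, or if a joint passes its speed limit or range.

## Working session

There is one attempt and no reset: what is moved stays moved. The work goes in short steps, Python scripts to look and compute and a tool call to move; the robot and the scene stay as the last step left them, time stands still between calls to the robot, and variables do not carry over. Pictures are saved under pics/ and viewed, at most 10 in all, crops included, and the job is handed in when it is done.

Besides the shell and the picture viewer there is one more tool, called after "Emit:" as name([rows], argument=value, ...), one row to a line, values as JSON. move_arm: Moves the arm, as the interface text tells. Its arguments: {"type":"object","properties":{"rows":{"type":"array"},"grip":{"type":"number"},"squeeze":{"type":"number"}},"required":["rows"]}

```bash
mkdir -p pics; cat > h.py <<'E'
import numpy as np, cv2
from bench import arm
def snap(n,f):
    c=arm.camera(n); cv2.imwrite(f'pics/{f}.png',c['frame'][:,:,::-1]); return c
def ray(c,u,v,z):
    f=240/np.tan(np.radians(c['fov_y'])/2)
    R=np.array(c['R']);t=np.array(c['t'])
    d=R.T@np.array([(u-c['cx'])/f,(v-c['cy'])/f,1]); o=-R.T@t
    return o+d*(z-o[2])/d[2]
E
python3 - <<'E'
from h import *
import pickle
C={n:snap(n,n+'0') for n in('scene','side','wrist')}
pickle.dump(C,open('c0.pkl','wb'))
for n in C: print(n,C[n]['fov_y'],-np.array(C[n]['R']).T@C[n]['t'])
s=arm.sense();print(s['t'],s['position'],s['eef_rot'],arm.pinch_z)
E
```

```text
scene 42.7230437099181 [1.13983327 0.00387769 0.77133709]
side 55.20375309601351 [0.18777428 0.50971178 0.45124464]
wrist 70.02580270576857 [ 0.29199861 -0.55661147  0.3739924 ]
0.15 [ 0.22925725 -0.58117401  0.23087498] [[ 9.30231324e-01  3.66973507e-01 -3.60152975e-04]
 [ 3.66973680e-01 -9.30231007e-01  7.69565689e-04]
 [-5.26152450e-05 -8.48040772e-04 -9.99999639e-01]] 0.0187
```

View pics/scene0.png

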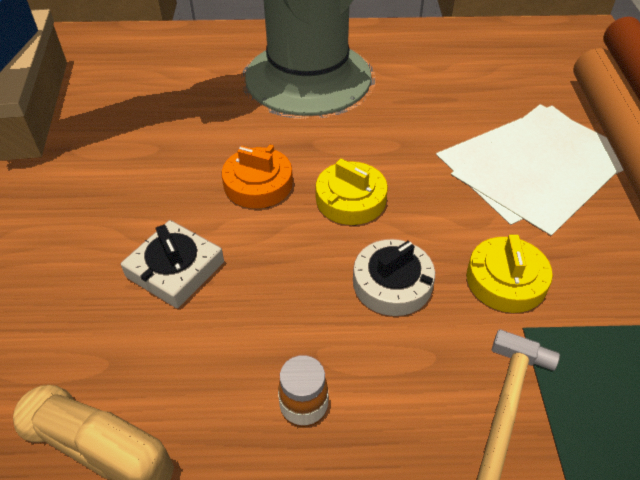

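View pics/side0.png

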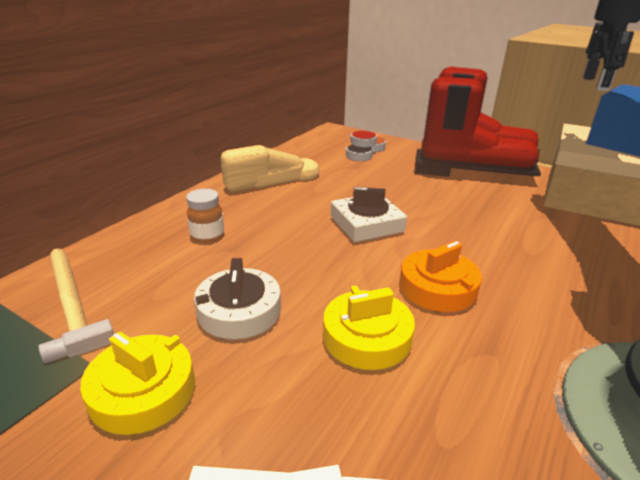

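Scene view: the orange timer is at (258,176), yellow ones at (351,192) and (510,272), the square off-white one at (172,262) and the round off-white one at (394,275). Only the last is both round and off-white with a black knob, so it is the target. I'll confirm with a crop and measure it.

```bash
python3 - <<'E'
from h import *
import pickle
C=pickle.load(open('c0.pkl','rb'))
ims=[]
for n,(x0,y0,w,h) in {'scene':(344,230,100,90),'side':(185,250,110,95)}.items():
    c=C[n];f=c['frame'][y0:y0+h,x0:x0+w]
    ims.append(cv2.resize(f,(400,360),interpolation=cv2.INTER_CUBIC))
    hsv=cv2.cvtColor(f,cv2.COLOR_RGB2HSV)
    m=((hsv[...,1]<70)&(hsv[...,2]>110)).astype(np.uint8)
    m=cv2.morphologyEx(m,cv2.MORPH_OPEN,np.ones((2,2)))
    k,l,st,ce=cv2.connectedComponentsWithStats(m)
    for i in range(1,k):
        if st[i,4]>4: print(n,'white',ce[i]+[x0,y0],st[i])
    b=(f.max(2)<75).astype(np.uint8)
    k,l,st,ce=cv2.connectedComponentsWithStats(b)
    for i in range(1,k):
        if st[i,4]>8: print(n,'black',ce[i]+[x0,y0],st[i],ray(c,*(ce[i]+[x0,y0]),.048))
    # outline of the whole off-white top: hull of the biggest white
    print(n)
cv2.imwrite('pics/crop.png',np.hstack(ims)[:,:,::-1])
E
```

```text
scene white [386.70828025 286.23184713] [  11   11   78   75 2355]
scene white [405.875      247.08333333] [56 13 13  9 48]
scene white [425.25730994 263.37719298] [ 70  17  22  32 342]
scene black [394.73208191 267.07167235] [  25   11   52   48 1758] [0.56992287 0.1262208  0.048     ]
scene black [426.01282051 279.41025641] [76 45 13 10 78] [0.59430171 0.16997779 0.048     ]
scene
side white [209.94642857 284.31785714] [ 11  21  35  26 280]
side white [234.67692308 276.90769231] [47 21  6 13 65]
side white [245.57527418 309.86041874] [  13   20   83   69 2006]
side white [235.61111111 302.13888889] [48 49  6  7 36]
side
```

View pics/crop.png

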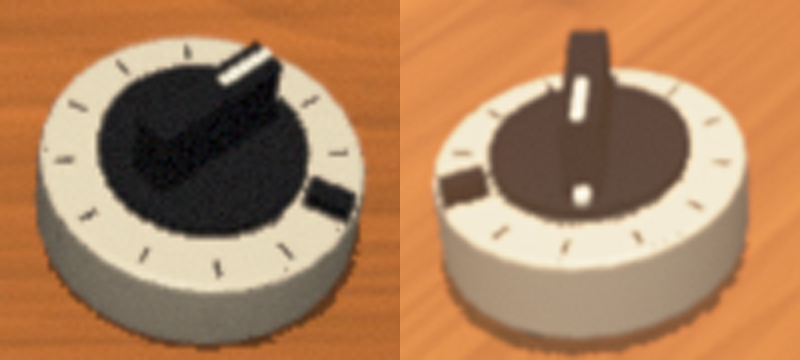

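The crop confirms it: a round off-white timer with a black bar knob. In the scene view the pointer line is near (405,247) and the stud near (426,279); in the side view the skirt mark is near (235,302). Next I'll compute the bar direction.

```bash
python3 - <<'E'
from h import *
import pickle
C=pickle.load(open('c0.pkl','rb'));S=C['scene'];D=C['side']
P=lambda *a:ray(*a)[:2]
f=S['frame'][230:320,344:444]
b=(f.max(2)<75).astype(np.uint8)
cs,_=cv2.findContours(b,cv2.RETR_EXTERNAL,cv2.CHAIN_APPROX_NONE)
c=max(cs,key=len).reshape(-1,2)+[344,230]
pts=np.array([P(S,u,v,.048) for u,v in c if not(v<252 and u>392)],np.float32)
(cx,cy),r=cv2.fitEllipse(pts)[:2]; print('skirt c,diam',cx,cy,r)
ctr=np.array([cx,cy])
st=P(S,426,279.4,.048)
wl=np.array([P(S,405.9,247.1,.08),P(D,234.7-1.0,276.9,.08)]);mk=P(D,235.6-5+4.5,302.1,.048)
bar=np.array([P(S,344+270/4,230+58/4,.08)])
for n,p in [('stud',st),('wlS',wl[0]),('wlD',wl[1]),('mark',mk)]:
    d=p-ctr;print(n,p,np.linalg.norm(d),np.degrees(np.arctan2(d[1],d[0])))
W=C['wrist'];s=arm.sense();R=s['eef_rot'];print(np.degrees(np.arctan2(R[1][1],R[0][1])),np.degrees(np.arctan2(cy,cx)))
E
```

```text
skirt c,diam 0.5695960521697998 0.1256454437971115 (0.07668954133987427, 0.07900115847587585)
stud [0.5942823  0.16996148] 0.05072791937886543 60.880003536264496
wlS [0.55812847 0.14118239] 0.019310672627592493 126.43047509674096
wlD [0.55218045 0.14022147] 0.022710434626381303 140.07228061490946
mark [0.54298802 0.15191152] 0.03738841990226026 135.37055269068853
-68.47090562995899 12.439490634941205
```

Emit:
move_arm([
  [0,0,4,0],
  [0,0,8,0],
  [0,0,11,0],
  [2,4,11,6],
  [4,8,11,12],
  [6,12.5,11,19],
  [8,17,11,26],
  [10.3,21.5,11,33],
  [12.5,26,11,40],
  [14.7,30.5,11,47],
  [17,35,11,54],
  [19,39.5,11,61],
  [21,44,11,68],
  [23.3,48.5,11,75],
  [25.5,53,11,82],
  [27.7,57.5,11,89],
  [30,62,11,96],
  [32,66.5,11,103],
  [34,70.5,11,109.5],
  [34,70.5,11,109.5],
], grip=8.54)

```text
t: 2.65
position: [0.5695, 0.1269, 0.3405]
eef_rot: [[-0.661, 0.751, -0.001], [0.751, 0.661, 0.002], [0.002, 0.0, -1.0]]
contact_force: [-0.9, 0.4, -0.1]
grip_width: 1.003
finger_force: 0.0
```

Emit:
move_arm([
  [0,0,-5,0],
  [0,0,-10,0],
  [0,0,-14,0],
  [0,0,-14,0],
  [0,0,-14,0],
])

```text
t: 3.28
position: [0.5699, 0.1236, 0.2029]
eef_rot: [[-0.656, 0.755, 0.001], [0.755, 0.656, 0.0], [-0.001, 0.001, -1.0]]
contact_force: [-0.3, -0.3, 0.3]
grip_width: 0.998
finger_force: 0.0
```

```bash
python3 - <<'E'
from h import *
import pickle
c=snap('wrist','w1');pickle.dump(c,open('w1.pkl','wb'))
s=arm.sense();R=np.array(s['eef_rot']);print(s['t'],s['position'],np.degrees(np.arctan2(R[1,1],R[0,1])),s['joint_positions'],R[:,2],-np.array(c['R']).T@c['t'])
E
```

```text
3.325 [0.57016279 0.12369578 0.20321516] 40.991095556695264 [  8.77175295  32.11033047 -38.63506514  98.50413758  23.2225057
  57.47623738   2.71940059] [ 2.30794830e-03  4.04404751e-04 -9.99997255e-01] [0.52499755 0.17446759 0.34608241]
```

View pics/w1.png

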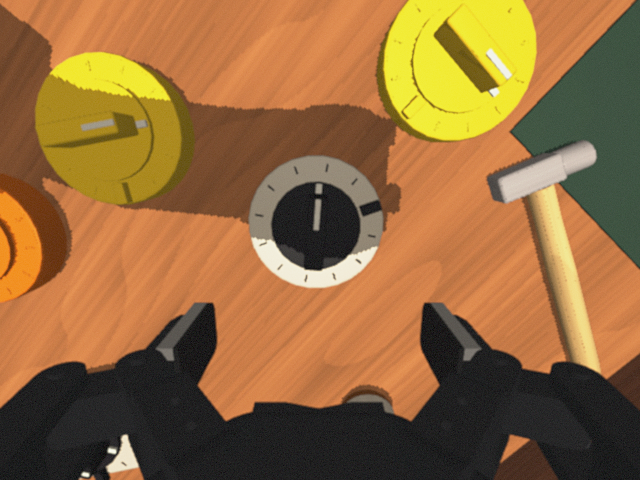

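Wrist view: the skirt centre is near (316,225), the pointer line runs (317,229)–(318,187) and the stud is at (372,208). Next I'll refine the pose from these.

```bash
python3 - <<'E'
from h import *
import pickle
c=pickle.load(open('w1.pkl','rb'));x0,y0=240,145
f=c['frame'][y0:300,x0:395]
b=(f.max(2)<60).astype(np.uint8)
cs,_=cv2.findContours(b,cv2.RETR_EXTERNAL,cv2.CHAIN_APPROX_NONE)
cs=sorted(cs,key=cv2.contourArea)[-3:]
for q in cs: print(cv2.contourArea(q),q.reshape(-1,2).mean(0)+[x0,y0])
k=max(cs,key=cv2.contourArea).reshape(-1,2)+[x0,y0]
P=lambda u,v,z:ray(c,u,v,z)[:2]
e=cv2.fitEllipse(np.array([P(u,v,.048) for u,v in k],np.float32));ctr=np.array(e[0]);print('ctr',ctr,e[1])
# white line inside the skirt
g=cv2.cvtColor(f,cv2.COLOR_RGB2GRAY);m=np.zeros_like(g);cv2.circle(m,(316-x0,215-y0),26,1,-1)
m=(m&(g>90)).astype(np.uint8)
n,l,st,ce=cv2.connectedComponentsWithStats(m)
for i in range(1,n):
  if st[i,4]>10:
    z=.08 if st[i,4]>60 else .048
    v,u=np.nonzero(l==i);pp=np.array([P(a+x0,d+y0,z) for a,d in zip(u,v)],np.float32)
    L=cv2.fitLine(pp,cv2.DIST_L2,0,.01,.01).ravel();d=pp.mean(0)-ctr
    print(st[i],ce[i]+[x0,y0],pp.mean(0),np.degrees(np.arctan2(L[1],L[0])),np.linalg.norm(d),np.degrees(np.arctan2(d[1],d[0])))
d=P(372,208,.048)-ctr;print('stud',np.linalg.norm(d),np.degrees(np.arctan2(d[1],d[0])))
E
```

```text
0.5 [287.71428571 256.57142857]
169.0 [370.07692308 207.65384615]
5326.5 [315.71428571 224.52961672]
ctr [0.56419605 0.12701976] (0.07192326337099075, 0.07722338289022446)
[75 44  7  5 27] [317.92592593 191.2962963 ] [0.5455021  0.15086365] 36.872997 0.030298409515728156 128.09692011411872
[ 73  54   8  32 184] [316.72282609 214.20108696] [0.55429894 0.13929935] -53.18481 0.015771526576736923 128.86815620900694
stud 0.051289099646538217 58.9209472880513
```

Emit:
move_arm([
  [-0.3,0.2,-2,-3],
  [-0.3,0.2,-5,-3],
  [-0.3,0.2,-8,-3],
  [-0.3,0.2,-10,-3],
  [-0.3,0.2,-12,-3],
  [-0.3,0.2,-13.3,-3],
  [-0.3,0.2,-14.3,-3],
  [-0.3,0.2,-14.7,-3],
  [-0.3,0.2,-14.7,-3],
], grip=4)

```text
t: 4.45
position: [0.5664, 0.1257, 0.0544]
eef_rot: [[-0.616, 0.788, 0.0], [0.788, 0.616, -0.0], [-0.0, 0.0, -1.0]]
contact_force: [0.4, 0.5, -0.7]
grip_width: 0.468
finger_force: 0.0
```

```bash
python3 - <<'E'
from h import *
c=snap('wrist','w2');d=snap('side','s2')
a=c['frame'][180:480,120:520];b=cv2.resize(d['frame'][200:350,150:350],(400,300))
cv2.imwrite('pics/m2.png',np.hstack([a,b])[:,:,::-1])
s=arm.sense();print(s['position'],s['contact_force'])
E
```

```text
[0.56664013 0.12569776 0.05473282] [ 0.23875895 -0.01687569 -0.30284402]
```

View pics/m2.png

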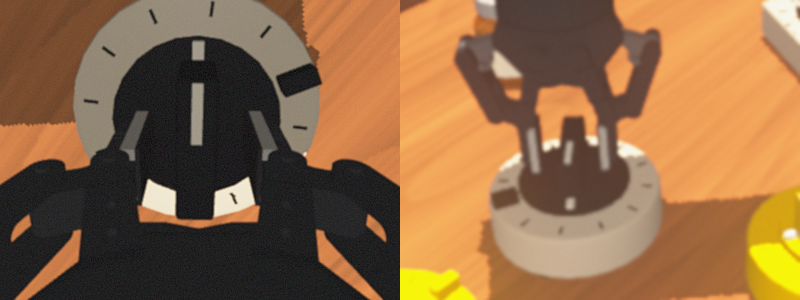

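The bar, at crop (195,110), sits centred and parallel between the pads, and the fingers are clear of the stud at (298,80). Next I'll close the gripper and push down gently.

Emit:
move_arm([
  [0,0,0,0],
  [0,0,0,0],
  [0,0,0,0],
  [0,0,0,0],
  [0,0,0,0],
  [0,0,0,0],
], grip=1.2, squeeze=40)

```text
t: 5.3
position: [0.5665, 0.1256, 0.0546]
eef_rot: [[-0.616, 0.788, 0.0], [0.788, 0.616, -0.0], [-0.0, 0.0, -1.0]]
contact_force: [-0.4, -1.7, 5.4]
grip_width: 0.175
finger_force: 45.3
```

Emit:
move_arm([
  [0,0,-0.1,0],
  [0,0,-0.2,0],
  [0,0,-0.3,0],
  [0,0,-0.3,0],
])

```text
t: 5.8
position: [0.5668, 0.1256, 0.054]
eef_rot: [[-0.616, 0.788, 0.002], [0.788, 0.616, -0.001], [-0.002, 0.001, -1.0]]
contact_force: [-16.4, -7.9, 56.0]
grip_width: 0.18
finger_force: 52.8
```

Emit:
move_arm([
  [0,0,0.15,0],
  [0,0,0.15,0],
])

```text
t: 6.05
position: [0.5667, 0.1256, 0.0542]
eef_rot: [[-0.616, 0.788, 0.001], [0.788, 0.616, -0.0], [-0.001, 0.001, -1.0]]
contact_force: [-8.5, -3.8, 30.0]
grip_width: 0.179
finger_force: 48.9
```

Emit:
move_arm([
  [0,0,0,-3],
  [0,0,0,-6],
  [0,0,0,-9],
  [0,0,0,-12],
  [0,0,0,-15],
  [0,0,0,-15],
])

```text
t: 6.8
position: [0.5665, 0.1254, 0.0542]
eef_rot: [[-0.39, 0.921, 0.001], [0.921, 0.39, -0.001], [-0.001, 0.0, -1.0]]
contact_force: [-9.3, -4.0, 30.3]
grip_width: 0.175
finger_force: 49.1
```

```bash
python3 - <<'E'
from h import *
c=snap('wrist','w3');d=snap('side','s3')
a=c['frame'][180:480,120:520];b=cv2.resize(d['frame'][200:350,150:350],(400,300))
cv2.imwrite('pics/m3.png',np.hstack([a,b])[:,:,::-1])
s=arm.sense();print(s['position'],s['contact_force'],s['moment'],s['joint_positions'])
E
```

```text
[0.56646042 0.12541033 0.05419571] [-8.89602669 -4.86049432 30.97730443] [-0.95046558  2.21286083 -0.1983111 ] [  0.91248948  42.00531987 -27.73888646 104.65819467  28.79355714
  40.4484538  -20.11763776]
```

View pics/m3.png

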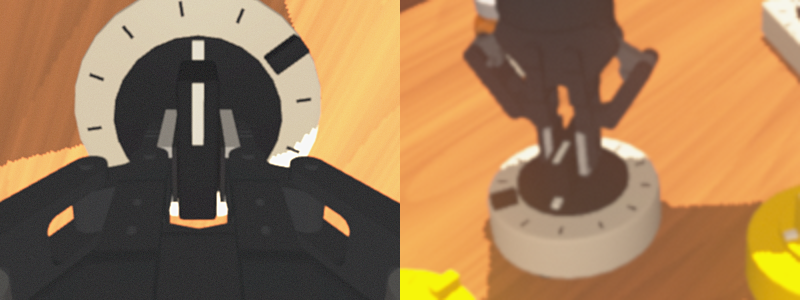

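The stud hasn't moved in the side view (505,198) and the pointer turned with the gripper, so I'll carry on.

Emit:
move_arm([
  [0,0,0,-3],
  [0,0,0,-6],
  [0,0,0,-9],
  [0,0,0,-12],
  [0,0,0,-15],
  [0,0,0,-18],
  [0,0,0,-21],
  [0,0,0,-24],
  [0,0,0,-27],
  [0,0,0,-30],
  [0,0,0,-33],
  [0,0,0,-36],
  [0,0,0,-39],
  [0,0,0,-42],
  [0,0,0,-45],
  [0,0,0,-48],
  [0,0,0,-51],
  [0,0,0,-53],
  [0,0,0,-53],
])

```text
t: 9.28
position: [0.5655, 0.1254, 0.0542]
eef_rot: [[0.5, 0.866, -0.001], [0.866, -0.5, -0.001], [-0.001, -0.0, -1.0]]
contact_force: [-15.6, -4.5, 36.4]
grip_width: 0.176
finger_force: 49.9
```

```bash
python3 - <<'E'
from h import *
c=snap('wrist','w4');d=snap('side','s4')
a=c['frame'][180:480,120:520];b=cv2.resize(d['frame'][200:350,150:350],(400,300))
cv2.imwrite('pics/m4.png',np.hstack([a,b])[:,:,::-1])
s=arm.sense();print(s['position'],s['contact_force'],s['moment'])
E
```

```text
[0.56552004 0.12537595 0.05416332] [-16.38371915  -5.08134204  35.64970336] [-0.95603712  3.53379605 -0.10501629]
```

View pics/m4.png

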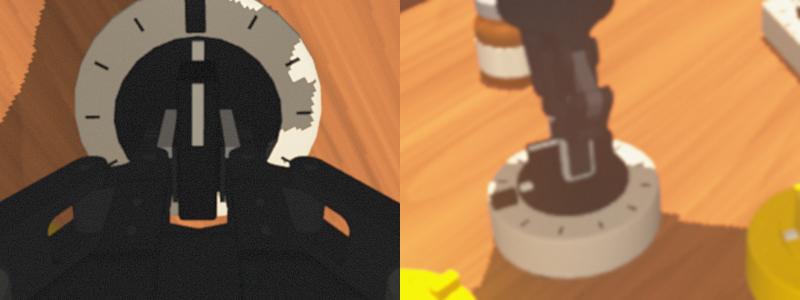

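The pointer line at crop (198,50) is in line with the stud at (195,15). I'll let go and rise.

Emit:
move_arm([
  [0,0,0.1,0],
  [0,0,0.1,0],
])

```text
t: 9.62
position: [0.5656, 0.1254, 0.0543]
eef_rot: [[0.5, 0.866, -0.001], [0.866, -0.5, -0.001], [-0.001, -0.001, -1.0]]
contact_force: [-9.5, -2.1, 17.3]
grip_width: 0.177
finger_force: 47.2
```

Emit:
move_arm([
  [0,0,0,0],
  [0,0,0,0],
  [0,0,0,0],
  [0,0,0,0],
  [0,0,0.3,0],
  [0,0,1,0],
  [0,0,3,0],
  [0,0,6,0],
  [0,0,10,0],
  [0,0,14,0],
  [0,0,14,0],
  [0,0,14,0],
], grip=4)

```text
t: 11.12
position: [0.5662, 0.1255, 0.1938]
eef_rot: [[0.5, 0.866, 0.0], [0.866, -0.5, -0.0], [-0.0, 0.0, -1.0]]
contact_force: [-0.7, -0.3, -0.0]
grip_width: 0.469
finger_force: 0.0
```

```bash
python3 - <<'E'
from h import *
c=snap('wrist','w5');d=snap('side','s5')
a=cv2.resize(c['frame'][140:320,220:460],(400,300));b=cv2.resize(d['frame'][200:350,150:350],(400,300))
cv2.imwrite('pics/m5.png',np.hstack([a,b])[:,:,::-1])
s=arm.sense();print(s['t'],s['position'],s['contact_force'])
E
```

```text
11.225 [0.56588841 0.12544576 0.19297929] [ 0.33585524 -0.55789095 -0.39476677]
```

View pics/m5.png

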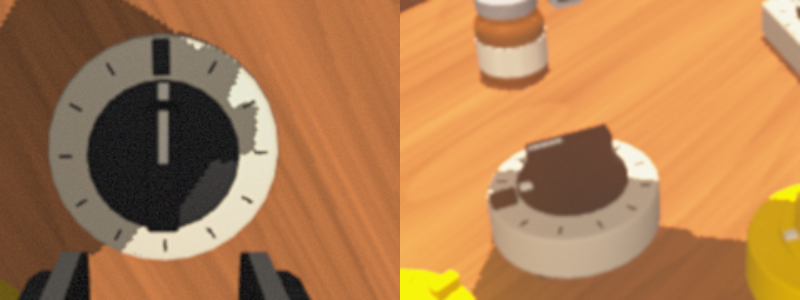

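The pointer at (163,135) lines up with the stud at (160,55). The timer hasn't moved, and the gripper is clear of it.

```bash
python3 -c "
from bench import arm
print(arm.job_done())"
```

```text
the job is handed in; nothing more can be done
None
```

I turned the round timer's knob until its pointer lined up with the black stud, let go, and handed the job in at about 11 s; the last pictures show the timer where it started, and the arm never went near the square timer.

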